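# Unstack the vial blocks onto their stirrer plates

## Robot

A 6-joint arm with a two-finger parallel gripper is mounted at the origin on the work surface. World frame = base frame: x ahead of the robot, y to its left, z up, the work surface at z = 0. Lengths are in m, angles in degrees, forces in N, time in s.
With the tool pointing down it reaches from about 0.4 to 0.825 m from the base axis. Payload 7 kg.
Tool frame: the origin (TCP) lies at the very end of the fingers, on their centre line; the grasp point (between the pads) lies 19 mm behind it (ctrl.grip_depth is the z of the grasp point in the tool frame, in m); z points along the fingers, y is the direction in which the jaws open and shut (so a half turn about z gives the same grasp; the last joint's range is limited). The gripper opens to 88 mm and grips with 3 to 60 N. Pads are 19 mm wide; open, the fingers measure 130 mm over their backs; the gripper's body (78 mm by 193 mm) begins 47 mm behind the grasp point.
Start: joints at [89.788, 20.546, 0.682, 0, -70.136, -16.507], TCP at [0.194, 0.646, 0.227] pointing down, gripper open.
Joint ranges: [-176.03, 176.03], [-82.01, 121.73], [-58.28, 71.71], [-173.87, 95.51], [-174.79, -0.11], [-173.66, 173.66]. Speed limits (degrees/s): [136.94, 136.94, 172.46, 180, 180, 180].

## Interface

Orientations are given as [roll, pitch, yaw] about the fixed x, y, z axes, in that order (R = Rz(yaw) Ry(pitch) Rx(roll)).
In Python, from plant import telemetry, snapshot, job, models, ctrl gives the robot as it stands.
- The arm moves only by the tool jog_arm, never from a script. Its argument "targets" is text: rows parted by semicolons, each of 7 numbers parted by spaces: the shift along the tool's x, y, z in m, then the turn, a rotation vector about the tool's x, y, z in degrees, then the gripper command: -1 is shut, 1 is fully open, values between are in proportion. A call has exactly 8 rows; each row is the pose to reach, as a shift and turn from the pose measured when the call began, along the tool's axes at that moment; what a row does not reach only later rows make up. A row lasts 1/8 s, in which the tool goes at most 62.5 mm and 10.7 degrees, less where a joint would pass 70% of its speed; a pose out of reach is approached as far as the arm can. A call with a gripper value outside its range is refused whole. The fingers move at their own pace and stop on an object; the grip force is fixed at half the most. Time passes only in rows, so rows that repeat a pose let the fingers close, or fill a call up. It gives the time, the measured TCP pose, the force and the opening at its end, in the units of the state.
- telemetry.get_obs(): the state, without advancing time (a new reading comes with each control period).
- snapshot(name): name is "scene" or "top"; returns a dict with "img" (400x640x3 uint8, red, green, blue), "range_z" (400x640 float32, m along the optical axis (not along the pixel's ray), 0 where there is no reading), "intrinsics" (3x3 intrinsics, pixels), "R" (3x3) and "t" (3): a world point X has camera coordinates R X + t. Camera axes: x right, y down, z forward; pixel columns grow to the right and rows downward; lengths in m; the calibration is good to about 2 mm. A picture is of the moment at which its call begins.
- job.close_job(): hands the job in, once; it reports no verdict.
Trained networks look in a picture, given as the dict that the camera call returned (one of the last four; its "shot" number tells which), for a name from the list of things; names that differ only in an ending like _2 or _b are one class to them, and where a whole thing is asked for, a point or a joint stands for the part that bears it (a point fixed in the world has none). Each returns a list of dicts, best first, with "conf" (0 to 1); they miss things now and then, are a little off and sometimes report something else, mostly with a low value. They report only what shows in the picture. A call takes as long as a camera call. They do not tell look-alikes from the thing itself.
- models.cut_out(name, picture): "region" (400x640 bool, what is visible of it) and "uv" ([column, row] in pixels, amid what is visible of it).
- models.spot_point(name, picture): "uv" ([column, row] in pixels: a listed point, or the origin of a listed thing).
The state is a dict: "clock": time; "joint_pos": joint angles; "qvel": joint speeds; "tau": joint torques, N m; "tool_pos": TCP position; "orientation": TCP orientation; "force": force on the tool from outside, world axes, zero at the start; "moment": the same for the moment, N m; "opening": finger opening in m.
Only numpy, scipy, OpenCV 4.12 (cv2) and the standard library are available. Lean on these libraries where they do the work, as an engineer would, in place of code of your own. Each camera call takes 0.05 s, during which the arm holds its last target.

## Task

Take the two stacks of aluminium vial blocks apart: set the red, the blue and the yellow block each gently on the stirrer plate whose border has its colour, flat and centred, with its long sides parallel to the plate's long sides. Set the plain silver block gently and flat into the free space in the crowded white tray, without touching or shifting the two jars there. Leave all four blocks released and at rest.

Things in the scene. Friction and masses are not known exactly. Their poses are not given: they have to be found in the camera images.
- red_center (a point): centre (half-way up) of the red aluminium vial block, 70 long (its x) x 46 wide (its y) x 36 mm high, loose, 12 round dark wells on top; gripped across its 46 mm width. z up. At the start it lies centred on one of the two long blocks (blue or yellow; which one varies), long sides parallel.
- silver_center (a point): centre (half-way up) of the plain silver aluminium vial block, 70 long (its x) x 46 wide (its y) x 36 mm high, loose, 12 round dark wells on top; gripped across its 46 mm width. z up. At the start it lies centred on one of the two long blocks (blue or yellow; which one varies), long sides parallel.
- blue_center (a point): centre (half-way up) of the blue aluminium vial block, 96 long (its x) x 46 wide (its y) x 40 mm high, loose, 18 round dark wells on top; gripped across its 46 mm width. z up. At the start it lies on a 3 mm black rubber mat as the lower one of a stack of two; its ends show 13 mm beyond the shorter block on top of it. The two stacks stand side by side about 140 mm apart (along their y).
- yellow_center (a point): centre (half-way up) of the yellow aluminium vial block, 96 long (its x) x 46 wide (its y) x 40 mm high, loose, 18 round dark wells on top; gripped across its 46 mm width. z up. At the start it lies on a 3 mm black rubber mat as the lower one of a stack of two; its ends show 13 mm beyond the shorter block on top of it. The two stacks stand side by side about 140 mm apart (along their y).
- plate_red: slim stirrer plate, white with a red border, fixed, 124 long (its x) x 92 wide (its y) x 14 mm high, flat on top; origin at the centre of its underside, top face 14 mm above. z up. The three plates stand in any left-right order.
- plate_blue: slim stirrer plate, white with a blue border, fixed, 124 long (its x) x 92 wide (its y) x 14 mm high, flat on top; origin at the centre of its underside, top face 14 mm above. z up. The three plates stand in any left-right order.
- plate_yellow: slim stirrer plate, white with a yellow border, fixed, 124 long (its x) x 92 wide (its y) x 14 mm high, flat on top; origin at the centre of its underside, top face 14 mm above. z up. The three plates stand in any left-right order.
- tray: white plastic tray, fixed, 120 wide (its x) x 320 long (its y) x 9 mm high, walls and floor 4 mm thick (floor 4 mm above the underside, rim 9 mm); origin at the centre of its underside, z up. It has three places along its length, about 100 mm apart (at about -100, 0 and +100 mm along its y, on its centre line); two hold jars, the third (any of the three) is free, and a short block fits there with its long sides along the tray's x.
- jar_a: small closed amber glass jar with a black cap, 46 mm diameter, 55 mm high, standing in the tray; origin at the centre of its underside, z up. Not to be touched.
- jar_b: small closed amber glass jar with a green cap, 46 mm diameter, 55 mm high, standing in the tray; origin at the centre of its underside, z up. Not to be touched.
Not all that is in view belongs to the job. What is shaped like the plate_yellow but black or green is not meant.

How it is judged (in metres and radians):
At the end, for the whole second after the job is handed in: Red, blue and yellow block flat on their plates, centres within 12 mm, long sides within 0.2 rad; silver block flat on the tray floor (within 40 mm across, 140 mm along of its centre), touching no jar; jars upright, moved under 10 mm; all released, at rest (horizontal distance between red_center and plate_red below 0.012 m and z of red_center in the frame of plate_red between 0.028 and 0.036 m and angle between the x axis of red and the x axis of plate_red, either way round below 0.2 rad and angle between each of red, blue, yellow's own z axis and vertical below 0.08 rad and linear speed of each of red, blue, yellow, silver below 0.02 m/s and angular speed of each of red, blue, yellow, silver below 0.1 rad/s and horizontal distance between blue_center and plate_blue below 0.012 m and z of blue_center in the frame of plate_blue between 0.03 and 0.038 m and angle between the x axis of blue and the x axis of plate_blue, either way round below 0.2 rad and horizontal distance between yellow_center and plate_yellow below 0.012 m and z of yellow_center in the frame of plate_yellow between 0.03 and 0.038 m and angle between the x axis of yellow and the x axis of plate_yellow, either way round below 0.2 rad and z of silver_center in the frame of tray between 0.018 and 0.026 m and angle between silver's own z axis and vertical below 0.06 rad and x of silver_center in the frame of tray between -0.04 and 0.04 m and y of silver_center in the frame of tray between -0.14 and 0.14 m and distance of each of jar_a, jar_b from where it was at the start of the episode below 0.01 m and angle between each of jar_a, jar_b's own z axis and vertical below 0.1 rad and contact force between silver and jar_a below 0.1 N and contact force between silver and jar_b below 0.1 N).
It fails at once if jar_a is moved more than 10 mm or tipped (distance of jar_a from where it was at the start of the episode above 0.01 m or angle between jar_a's own z axis and vertical above 0.2 rad).
It fails at once if the silver block touches jar_a (contact force between silver and jar_a above 0.5 N).
It fails at once if jar_b is moved more than 10 mm or tipped (distance of jar_b from where it was at the start of the episode above 0.01 m or angle between jar_b's own z axis and vertical above 0.2 rad).
It fails at once if the silver block touches jar_b (contact force between silver and jar_b above 0.5 N).
It fails at once if a block is dropped or banged down (over 60 N on its plate or the tray) (contact force between red and plate_red above 60 N or contact force between blue and plate_blue above 60 N or contact force between yellow and plate_yellow above 60 N or contact force between silver and tray above 60 N).
It also fails if it takes over 102 s, if anything falls off the work surface, if the arm or the gripper's body presses on something with over 40 N, if the wrist force passes 120 N, or if a joint passes its speed limit or range.

## Working session

There is one attempt and no reset: what is moved stays moved. The work goes in short steps, Python scripts to look and compute and a tool call to move; the robot and the scene stay as the last step left them, time stands still between calls to the robot, and variables do not carry over. Pictures are saved under pics/ and viewed, and the job is handed in when it is done.

Besides the shell and the picture viewer there is one more tool, called after "Emit:" by a JSON object that holds its "fn" and its "kwargs", one argument or row to a line. jog_arm: Moves the arm, as the interface text tells. Its arguments: {"type":"object","properties":{"targets":{"type":"string"}},"required":["targets"]}

```bash
mkdir -p pics; ls
cat > h.py <<'E'
import numpy as np,cv2,pickle
from plant import telemetry,snapshot,job,models,ctrl
def snap(n,f):
    p=snapshot(n); cv2.imwrite('pics/'+f+'.png',p['img'][:,:,::-1]); return p
def pts(p):
    K=p['intrinsics'];z=p['range_z'];v,u=np.mgrid[0:400,0:640]
    c=np.stack([(u-K[0,2])/K[0,0]*z,(v-K[1,2])/K[1,1]*z,z],-1)
    w=(c-p['t'])@p['R']; w[z==0]=np.nan; return w
E
python3 - <<'E'
from h import *
for n in ('top','scene'):
    p=snap(n,n+'1'); pickle.dump({k:p[k] for k in p},open(n+'1.pkl','wb'))
    print(n,p['R'],p['t'],-p['R'].T@p['t'],p['intrinsics'])
print(telemetry.get_obs(),ctrl.grip_depth)
E
```

```text
pics
top [[ 0.01732488 -0.99969727 -0.01747051]
 [-0.98692539 -0.01429794 -0.16054235]
 [ 0.16024396  0.02002346 -0.98687433]] [0.07303416 0.44488155 1.12038804] [0.25826417 0.05693889 1.17838046] [[405.9846932    0.         320.46329567]
 [  0.         405.9846932  200.5759981 ]
 [  0.           0.           1.        ]]
scene [[-0.69420369  0.71968816 -0.01141012]
 [ 0.40474611  0.37720721 -0.83300379]
 [-0.59519898 -0.58289251 -0.55314962]] [ 0.2745959  -0.15595404  1.25212904] [0.9990132  0.59106021 0.56583757] [[361.49183646   0.         316.59984679]
 [  0.         361.49183646 196.76259391]
 [  0.           0.           1.        ]]
{'clock': 0.1, 'joint_pos': array([ 8.97867930e+01,  2.05881872e+01,  6.41190417e-01, -1.88449114e-02,
       -7.01351343e+01, -1.65054702e+01]), 'qvel': array([ 0.03907012, -0.16894864,  0.08505394,  0.0228419 , -0.06414664,
       -0.01870961]), 'tau': array([-1.53544024e-03, -5.84165418e+01,  2.93753064e+01,  7.01564535e+00,
        1.01342911e-02, -6.11078940e-05]), 'tool_pos': array([0.19408848, 0.64605864, 0.22571968]), 'orientation': array([ 1.79916220e+02, -6.34987167e-03, -1.67250887e+01]), 'force': array([0.17622102, 0.14937458, 0.08577583]), 'moment': array([0.06202776, 0.00458818, 0.03669674]), 'opening': 0.08773514837029019} -0.0188
```

View pics/top1.png

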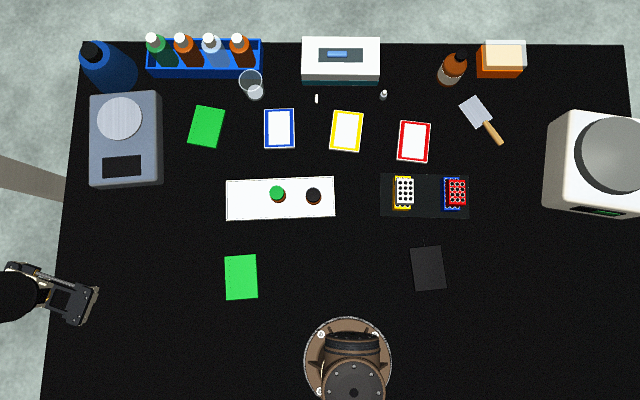

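View pics/scene1.png

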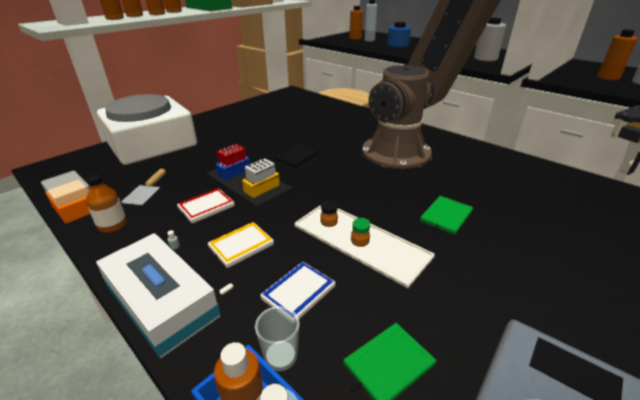

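```bash
cat >> h.py <<'E'
def plane(p,uv,z):
    K=p['intrinsics'];uv=np.asarray(uv,float).reshape(-1,2)
    d=np.c_[(uv[:,0]-K[0,2])/K[0,0],(uv[:,1]-K[1,2])/K[1,1],np.ones(len(uv))]@p['R']
    o=-p['R'].T@p['t']; s=(z-o[2])/d[:,2]; return o+d*s[:,None]
def rect(p,m,z):
    m=m.astype(np.uint8)
    c=max(cv2.findContours(m,cv2.RETR_EXTERNAL,cv2.CHAIN_APPROX_NONE)[0],key=cv2.contourArea)
    P=plane(p,c.reshape(-1,2),z)[:,:2].astype(np.float32)
    (cx,cy),(w,h),a=cv2.minAreaRect(P*1000)
    if w<h: w,h,a=h,w,a+90
    a=(a+90)%180-90
    return np.round([cx,cy,w,h,a],1)
E
python3 - <<'E'
from h import *
for n in ('top','scene'):
    p=snapshot(n); W=pts(p)
    for name,z in [('plate_red',.014),('plate_blue',.014),('plate_yellow',.014),('tray',.009),('silver_center',.079),('red_center',.079),('yellow_center',.043),('blue_center',.043),('jar_a',.059),('jar_b',.059)]:
        for r in models.cut_out(name,p)[:3]:
            m=r['region']; print(n,name,round(r['conf'],2),np.round(r['uv']),m.sum(),rect(p,m,z),'zmed',np.round(np.nanmedian(W[m][:,2]),3))
        if 'center' in name or 'jar' in name:
          for r in models.spot_point(name,p)[:2]:
            zz={'s':.061,'r':.061,'y':.023,'b':.023,'j':.004}[name[0]]
            print('   spot',round(r['conf'],2),np.round(r['uv']),plane(p,r['uv'],zz).round(4))
E
```

```text
top plate_red 0.91 [416. 139.] 1266 [ 636.  -191.7  139.2   91.9   -6.4] zmed 0.012
top plate_blue 0.74 [282. 126.] 1236 [666.9 208.5 131.2  90.7   2.3] zmed 0.013
top plate_yellow 0.92 [204. 128.] 1305 [666.3 428.5 131.8  98.   -9.7] zmed 0.013
top plate_yellow 0.86 [345. 133.] 1192 [661.1   9.5 128.9  89.7  -5.2] zmed 0.013
top plate_yellow 0.86 [241. 278.] 1465 [234.4 302.7 139.4  92.8   5.8] zmed 0.012
top tray 0.71 [278. 204.] 3987 [454.  199.5 317.9 124.1 -86.3] zmed 0.003
top silver_center 0.82 [404. 192.] 505 [ 466.9 -151.    73.7   52.1   -0.7] zmed 0.077
top silver_center 0.51 [276. 206.] 4081 [443.  192.  301.5 117.  -87. ] zmed 0.003
   spot 0.67 [403. 190.] [[ 0.4735 -0.1505  0.061 ]]
top red_center 0.73 [403. 191.] 499 [ 466.9 -148.9   72.6   52.6    0.8] zmed 0.077
top red_center 0.66 [454. 196.] 535 [ 464.6 -288.5   74.3   54.6   -2.3] zmed 0.077
   spot 0.87 [456. 195.] [[ 0.4603 -0.2953  0.061 ]]
top yellow_center 0.75 [396. 206.] 144 [ 429.5 -143.3   56.1   30.9   63.5] zmed 0.038
   spot 0.61 [400. 193.] [[ 0.471  -0.1479  0.023 ]]
top blue_center 0.85 [442. 201.]
[... 1567 characters left out ...]
. 168.] 460 [ 493.1 -248.5  114.9  107.9   64.5] zmed 0.029
   spot 0.79 [259. 183.] [[ 0.4781 -0.1509  0.023 ]]
scene blue_center 0.57 [234. 169.] 352 [ 491.6 -249.6  101.1   97.   -24.9] zmed 0.03
scene jar_a 0.72 [331. 212.] 448 [482.3 124.6 105.3  44.2  41.1] zmed 0.038
scene jar_a 0.63 [361. 235.] 468 [489.3 223.3  95.7  41.1  37.1] zmed 0.04
   spot 0.91 [362. 243.] [[0.4627 0.2135 0.004 ]]
   spot 0.63 [334. 222.] [[0.4482 0.1125 0.004 ]]
scene jar_b 0.72 [331. 212.] 448 [482.3 124.6 105.3  44.2  41.1] zmed 0.038
scene jar_b 0.63 [361. 235.] 468 [489.3 223.3  95.7  41.1  37.1] zmed 0.04
   spot 0.91 [362. 243.] [[0.4627 0.2135 0.004 ]]
   spot 0.63 [334. 222.] [[0.4482 0.1125 0.004 ]]
```

Run:
```python
from h import *
p=pickle.load(open('top1.pkl','rb')); im=p['img'][90:220,180:480,::-1]
cv2.imwrite('pics/crop.png',cv2.resize(im,None,fx=2.6,fy=2.6,interpolation=cv2.INTER_NEAREST))
W=pts(p)
print(np.round(W[180:206:2,385:475:3,2]*1000).astype(int))
```

```text
[[                  -1                    3                    6
                    35 -9223372036854775808                   76
                    76                   79                   81
                    78                    1                    3
                     0                    3                   -1
                     0                    6                    5
                    -1                   30                   41
                    77                   79                   75
                    76                   76                   80
                     0                   -4                   -4]
 [                  -1 -9223372036854775808                    3
                    37                   78                   78
                    79                   76                   78
                    77                    0                    5
                     2                    3                    1
                    -1                   -1                    2
                     0                   34                
[... 6723 characters left out ...]
          2                    1                    2
                    45                   53                   52
                    55                   52                   52
                     3                    2                    0
                     2                    3                    0
                    -1                    3                    0
                    -1                   22                   41
                    69                   78                   75
                    75                   75                   79
                     1                    2                    0]]<stdin>:5: RuntimeWarning: invalid value encountered in cast
```

View pics/crop.png

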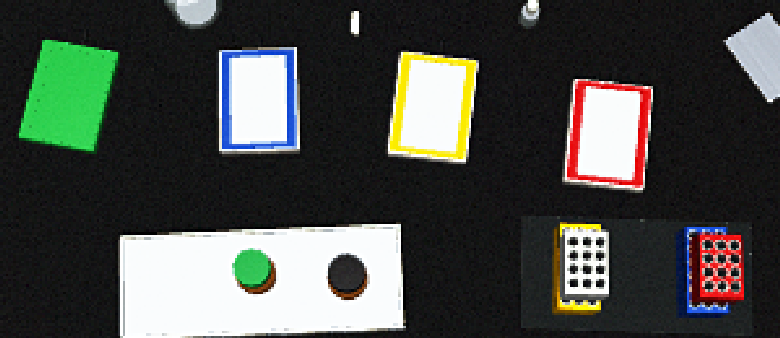

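```bash
cat > m.py <<'E'
from h import *
def hsvs(p): 
    h=cv2.cvtColor(p['img'],cv2.COLOR_RGB2HSV).astype(int); return h[...,0],h[...,1],h[...,2]
def box(m,u0,u1,v0,v1):
    o=np.zeros_like(m); o[v0:v1,u0:u1]=m[v0:v1,u0:u1]; return o
if __name__=='__main__':
    p=snap('top','t2'); H,S,V=hsvs(p)
    B={'red':(((H<8)|(H>172))&(S>150)&(V>120),(392,436,112,168)),
       'blue':((H>100)&(H<130)&(S>130)&(V>90),(258,300,100,155)),
       'yellow':((H>20)&(H<35)&(S>130)&(V>150),(325,368,105,158))}
    for k,(m,b) in B.items(): 
        mm=box(m,*b); print(k,rect(p,mm,.014),'inner',rect(p,box((S<60)&(V>180),*b),.014))
        # inner white hole only: eroded
        n=cv2.connectedComponents(box((S<60)&(V>180),*b).astype(np.uint8),connectivity=4)
        for i in range(1,n[0]):
            q=n[1]==i
            if q.sum()>150: print('   hole',rect(p,q,.014),q.sum())
    W=pts(p)
    for k,b in {'silver':(380,425,165,220),'red':(435,480,165,220)}.items():
        mm=box((W[...,2]>.062),*b); print(k,rect(p,mm,.079), np.nanmean(W[mm],0).round(4))
    # colour-based
    print('redblk',rect(p,box(((H<8)|(H>172))&(S>120)&(V>150),445,480,165,220),.079))
    print('silverblk',rect(p,box((S<60)&(V>150),385,425,165,220),.079))
    for k,b in {'jarg':(262,296,175,215),'jark':(298,330,175,215)}.items():
        mm=box(W[...,2]>.048,*b); print(k,rect(p,mm,.057),np.nanmean(W[mm],0).round(4))
    print('tray',rect(p,box((S<60)&(V>150),215,345,165,230),.009))
    print(telemetry.get_obs()['tool_pos'])
E
python3 m.py
```

```text
red [ 631.8 -192.5  117.4   85.4   -6.2] inner [ 631.6 -192.4  103.7   63.    -6.3]
   hole [ 631.6 -192.4  103.7   63.    -6.3] 722
blue [668.1 208.9 116.8  83.9   2.3] inner [667.8 208.7 103.3  60.4   2.2]
   hole [667.8 208.7 103.3  60.4   2.2] 685
yellow [662.2   8.2 117.4  85.4  -6.5] inner [662.    8.2 103.5  63.2  -6.6]
   hole [662.    8.2 103.5  63.2  -6.6] 708
silver [ 468.3 -151.1   71.    46.7   -0.7] [ 0.4685 -0.1513  0.0768]
red [ 465.9 -291.4   72.2   49.1   -1.9] [ 0.4662 -0.2922  0.0767]
redblk [ 466.6 -294.1   67.6   43.5   -1.9]
silverblk [ 470.5 -152.5   69.9   44.    -0.7]
jarg [463.  205.3  40.3  39.5   1.8] [0.4621 0.2044 0.0577]
jark [458.8 101.   40.   39.4   1. ] [0.4578 0.1018 0.0572]
tray [455.2 199.5 317.2 119.4 -86.7]
[0.19417058 0.64645067 0.22655354]
```

```bash
cat > d.py <<'E'
import sys,numpy as np
from plant import telemetry
from scipy.spatial.transform import Rotation as R
o=telemetry.get_obs(); r=R.from_euler('xyz',o['orientation'],degrees=True)
print('t',round(o['clock'],2),'pos',o['tool_pos'].round(4),'ori',o['orientation'].round(2),'F',o['force'].round(1),'open',round(o['opening'],4))
for a in sys.argv[1:]:
    x,y,z,w=map(float,a.split(','))
    q=R.from_euler('xyz',[180,0,w],degrees=True)
    print(a,'shift',r.inv().apply(np.array([x,y,z])-o['tool_pos']).round(4),'rot',(r.inv()*q).as_rotvec(degrees=True).round(2))
E
python3 d.py .45,.3,.22,-1 .469,-.152,.16,-1
```

```text
t 1.85 pos [0.1942 0.6465 0.2266] ori [-180.      0.    -16.72] F [-0.  -0.6 -0.6] open 0.0875
.45,.3,.22,-1 shift [0.3447 0.2582 0.0065] rot [ -0.     0.   -15.72]
.469,-.152,.16,-1 shift [0.4929 0.6856 0.0665] rot [ -0.     0.   -15.72]
```

Emit:
{"fn": "jog_arm", "kwargs": {
  "targets": "0.04 0.03 0 0 0 -2 1;0.09 0.065 0.002 0 0 -5 1;0.135 0.1 0.003 0 0 -8 1;0.18 0.135 0.004 0 0 -10 1;0.225 0.17 0.005 0 0 -13 1;0.27 0.20 0.006 0 0 -15.7 1;0.31 0.23 0.0065 0 0 -15.7 1;0.345 0.258 0.0065 0 0 -15.7 1"
}}

```text
clock: 2.85
tool_pos: [0.4513, 0.2986, 0.2203]
orientation: [-180.0, -0.0, -1.0]
force: [0.2, 0.8, 0.1]
opening: 0.0873
```

```bash
python3 d.py .469,-.152,.13,-1
```

```text
t 2.85 pos [0.4513 0.2986 0.2203] ori [-1.7998e+02 -2.0000e-02 -1.0400e+00] F [0.2 0.8 0.1] open 0.0873
.469,-.152,.13,-1 shift [0.0258 0.4502 0.0902] rot [-0.02 -0.02 -0.04]
```

Emit:
{"fn": "jog_arm", "kwargs": {
  "targets": "0.003 0.058 0 0 0 0 1;0.006 0.116 0 0 0 0 1;0.01 0.174 0 0 0 0 1;0.013 0.232 0.01 0 0 0 1;0.017 0.29 0.03 0 0 0 1;0.02 0.348 0.05 0 0 0 1;0.024 0.406 0.07 0 0 0 1;0.026 0.45 0.09 0 0 0 1"
}}

```text
clock: 3.85
tool_pos: [0.4692, -0.154, 0.1299]
orientation: [-180.0, -0.1, -1.1]
force: [0.2, 0.5, -0.7]
opening: 0.0874
```

```bash
python3 d.py .469,-.152,.05,-1; python3 -c "
from h import *
snap('scene','s3')"
```

```text
t 3.85 pos [ 0.4692 -0.154   0.1299] ori [-1.7998e+02 -8.0000e-02 -1.0800e+00] F [ 0.2  0.5 -0.7] open 0.0874
.469,-.152,.05,-1 shift [-0.0004 -0.0019  0.0799] rot [-0.02 -0.08 -0.08]
```

View pics/s3.png

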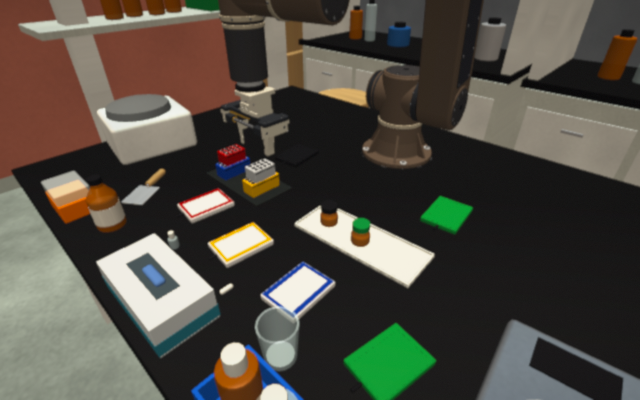

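The gripper, with fingers at about (242,130) and (270,148), hangs above the silver block at (260,165), aligned across it. I'll descend.

Emit:
{"fn": "jog_arm", "kwargs": {
  "targets": "0 -0.002 0.012 0 0 0 1;0 -0.002 0.027 0 0 0 1;0 -0.002 0.042 0 0 0 1;0 -0.002 0.057 0 0 0 1;0 -0.002 0.07 0 0 0 1;0 -0.002 0.078 0 0 0 1;0 -0.002 0.080 0 0 0 1;0 -0.002 0.08 0 0 0 -1"
}}

```text
clock: 4.9
tool_pos: [0.4674, -0.1546, 0.0472]
orientation: [180.0, 0.2, -1.2]
force: [-0.2, 0.0, 0.9]
opening: 0.0822
```

Emit:
{"fn": "jog_arm", "kwargs": {
  "targets": "0 0 0 0 0 0 -1;0 0 0 0 0 0 -1;0 0 0 0 0 0 -1;0 0 0 0 0 0 -1;0 0 0 0 0 0 -1;0 0 0 0 0 0 -1;0 0 0 0 0 0 -1;0 0 0 0 0 0 -1"
}}

```text
clock: 5.9
tool_pos: [0.4676, -0.1546, 0.0474]
orientation: [-180.0, 0.1, -1.1]
force: [-0.4, 2.3, 4.8]
opening: 0.0457
```

```bash
python3 d.py .469,-.152,.15,-1
```

```text
t 5.9 pos [ 0.4676 -0.1546  0.0474] ori [-1.80e+02  1.50e-01 -1.15e+00] F [-0.4  2.3  4.8] open 0.0457
.469,-.152,.15,-1 shift [ 0.0011 -0.0026 -0.1026] rot [-0.    0.15 -0.15]
```

Emit:
{"fn": "jog_arm", "kwargs": {
  "targets": "0 0 -0.003 0 0 0 -1;0 0 -0.01 0 0 0 -1;0 0 -0.022 0 0 0 -1;0 0 -0.036 0 0 0 -1;0 0 -0.052 0 0 0 -1;0 0 -0.07 0 0 0 -1;0 0 -0.088 0 0 0 -1;0 0 -0.1 0 0 0 -1"
}}

```text
clock: 6.9
tool_pos: [0.4682, -0.1546, 0.1491]
orientation: [-180.0, 0.0, -1.1]
force: [0.5, -0.7, -2.4]
opening: 0.0458
```

```bash
python3 - <<'E'
from m import *
p=snap('top','t4'); snap('scene','s4')
W=pts(p);H,S,V=hsvs(p)
print('yel',rect(p,box((H>18)&(H<36)&(S>120)&(V>120),380,425,165,222),.043))
E
python3 d.py .448,.309,.15,3.3
```

```text
yel [ 440.3 -148.7   47.9   42.1   89. ]
t 7.0 pos [ 0.4688 -0.1546  0.1491] ori [-1.7999e+02 -3.0000e-02 -1.1400e+00] F [-0.3 -0.6 -2.5] open 0.0458
.448,.309,.15,3.3 shift [-0.03   -0.4631 -0.0009] rot [-0.   -0.03 -4.44]
```

View pics/s4.png

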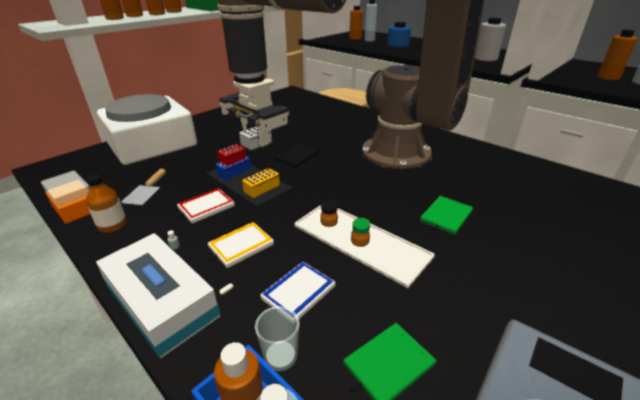

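View pics/t4.png

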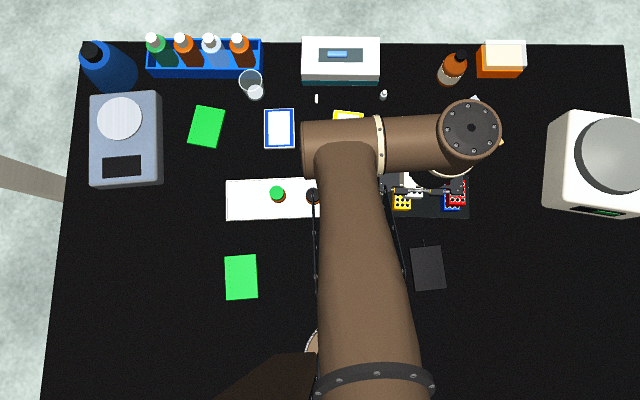

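Emit:
{"fn": "jog_arm", "kwargs": {
  "targets": "-0.002 -0.03 0 0 0 0 -1;-0.005 -0.085 0 0 0 -1 -1;-0.009 -0.145 0 0 0 -1.5 -1;-0.013 -0.205 0 0 0 -2 -1;-0.018 -0.27 0 0 0 -3 -1;-0.022 -0.335 0 0 0 -4 -1;-0.026 -0.39 0 0 0 -4.4 -1;-0.028 -0.435 0 0 0 -4.4 -1"
}}

```text
clock: 8.0
tool_pos: [0.4486, 0.2832, 0.1485]
orientation: [180.0, 0.0, 3.3]
force: [1.0, -0.9, -2.3]
opening: 0.0457
```

```bash
python3 d.py .449,.300,.08,3.3 .449,.300,.0105,3.3
```

```text
t 8.0 pos [0.4486 0.2832 0.1485] ori [1.7998e+02 1.0000e-02 3.3500e+00] F [ 1.  -0.9 -2.3] open 0.0457
.449,.300,.08,3.3 shift [ 0.0014 -0.0168  0.0685] rot [0.02 0.01 0.05]
.449,.300,.0105,3.3 shift [ 0.0014 -0.0169  0.138 ] rot [0.02 0.01 0.05]
```

Emit:
{"fn": "jog_arm", "kwargs": {
  "targets": "0.001 -0.007 0 0 0 0 -1;0.001 -0.014 0.005 0 0 0 -1;0.001 -0.017 0.02 0 0 0 -1;0.001 -0.017 0.04 0 0 0 -1;0.001 -0.017 0.06 0 0 0 -1;0.001 -0.017 0.08 0 0 0 -1;0.001 -0.017 0.1 0 0 0 -1;0.001 -0.017 0.11 0 0 0 -1"
}}

```text
clock: 9.0
tool_pos: [0.4481, 0.2983, 0.0368]
orientation: [179.9, 0.1, 3.3]
force: [0.0, 0.2, -2.2]
opening: 0.0461
```

```bash
python3 d.py .449,.300,.0105,3.3
python3 - <<'E'
from h import *
snap('scene','s5');snap('top','t5')
E
```

```text
t 9.0 pos [0.4481 0.2983 0.0368] ori [1.7987e+02 1.0000e-01 3.2600e+00] F [ 0.   0.2 -2.2] open 0.0461
.449,.300,.0105,3.3 shift [ 0.001  -0.0017  0.0263] rot [ 0.13  0.1  -0.04]
```

View pics/s5.png

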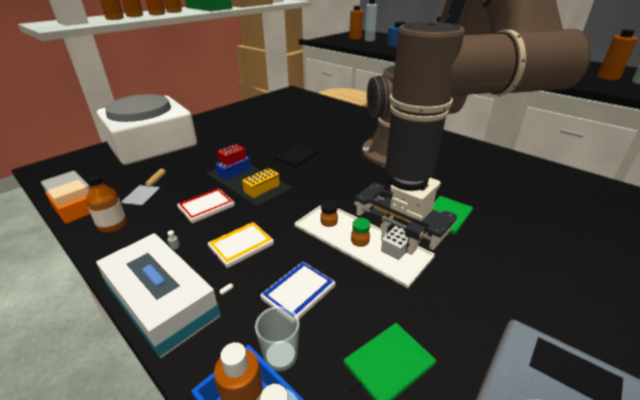

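The silver block is at (396,240), in the free end of the tray and clear of the green-capped jar at (361,232). Next is the slow set-down.

Emit:
{"fn": "jog_arm", "kwargs": {
  "targets": "0.001 -0.0015 0.006 0 0 0 -1;0.001 -0.0015 0.012 0 0 0 -1;0.001 -0.0015 0.017 0 0 0 -1;0.001 -0.0015 0.020 0 0 0 -1;0.001 -0.0015 0.022 0 0 0 -1;0.001 -0.0015 0.0235 0 0 0 -1;0.001 -0.0015 0.0245 0 0 0 -1;0.001 -0.0015 0.0255 0 0 0 -1"
}}

```text
clock: 10.1
tool_pos: [0.4491, 0.3003, 0.0117]
orientation: [179.9, 0.1, 3.3]
force: [-0.5, -0.7, -1.6]
opening: 0.0457
```

Emit:
{"fn": "jog_arm", "kwargs": {
  "targets": "0 0 0 0 0 0 -1;0 0 0.0005 0 0 0 -1;0 0 0.001 0 0 0 -1;0 0 0.0015 0 0 0 -1;0 0 0.002 0 0 0 -1;0 0 0.0025 0 0 0 -1;0 0 0.0025 0 0 0 -1;0 0 0.0025 0 0 0 -1"
}}

```text
clock: 11.1
tool_pos: [0.4491, 0.3003, 0.0092]
orientation: [179.9, 0.1, 3.3]
force: [0.5, 0.7, -2.6]
opening: 0.0456
```

Emit:
{"fn": "jog_arm", "kwargs": {
  "targets": "0 0 0.0005 0 0 0 -1;0 0 0.001 0 0 0 -1;0 0 0.0015 0 0 0 -1;0 0 0.0015 0 0 0 -1;0 0 0.0015 0 0 0 -1;0 0 0.0015 0 0 0 -1;0 0 0.0015 0 0 0 -1;0 0 0.0015 0 0 0 -1"
}}

```text
clock: 12.1
tool_pos: [0.4491, 0.3003, 0.0084]
orientation: [179.9, 0.1, 3.3]
force: [-2.9, -0.9, 6.7]
opening: 0.0459
```

Emit:
{"fn": "jog_arm", "kwargs": {
  "targets": "0 0 0 0 0 0 0.2;0 0 0 0 0 0 0.25;0 0 0 0 0 0 0.25;0 0 0 0 0 0 0.25;0 0 -0.003 0 0 0 0.25;0 0 -0.012 0 0 0 0.25;0 0 -0.03 0 0 0 0.25;0 0 -0.05 0 0 0 0.25"
}}

```text
clock: 13.1
tool_pos: [0.4492, 0.3004, 0.0594]
orientation: [179.9, 0.1, 3.3]
force: [-0.7, 0.7, -0.5]
opening: 0.0549
```

```bash
python3 d.py .466,-.295,.16,-1.5
python3 - <<'E'
from h import *
snap('scene','s6')
E
```

```text
t 13.1 pos [0.4492 0.3004 0.0594] ori [1.7988e+02 8.0000e-02 3.3000e+00] F [-0.7  0.7 -0.5] open 0.0549
.466,-.295,.16,-1.5 shift [-0.0176  0.5956 -0.0994] rot [0.12 0.07 4.8 ]
```

View pics/s6.png

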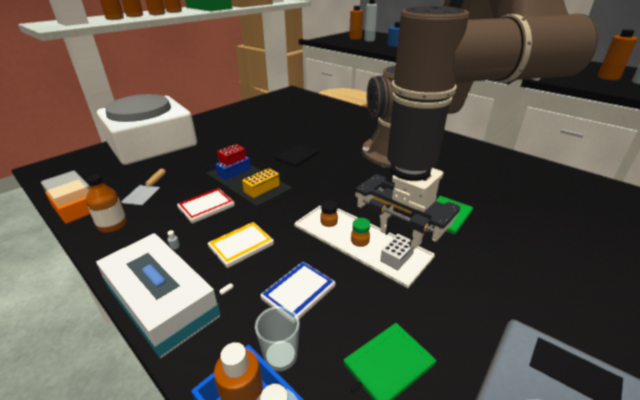

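The silver block stands flat in the tray at (397,250) and is released. Next is the red block.

Emit:
{"fn": "jog_arm", "kwargs": {
  "targets": "0 0 -0.045 0 0 0 0.25;0 0 -0.09 0 0 0 0.5;-0.001 0.045 -0.11 0 0 0.5 1;-0.003 0.105 -0.11 0 0 1 1;-0.005 0.165 -0.11 0 0 1.6 1;-0.007 0.225 -0.11 0 0 2.2 1;-0.009 0.285 -0.11 0 0 2.8 1;-0.011 0.345 -0.11 0 0 3.4 1"
}}

```text
clock: 14.15
tool_pos: [0.4592, -0.0453, 0.1729]
orientation: [-179.9, -0.2, -0.0]
force: [2.1, 0.2, 0.7]
opening: 0.0879
```

```bash
python3 d.py .466,-.295,.13,-1.5
```

```text
t 14.15 pos [ 0.4592 -0.0453  0.1729] ori [-1.7993e+02 -1.9000e-01 -5.0000e-02] F [2.1 0.2 0.7] open 0.0879
.466,-.295,.13,-1.5 shift [0.0069 0.2497 0.0426] rot [-0.07 -0.19  1.46]
```

Emit:
{"fn": "jog_arm", "kwargs": {
  "targets": "0.001 0.05 0 0 0 0.3 1;0.003 0.1 0 0 0 0.6 1;0.005 0.15 0.01 0 0 0.9 1;0.006 0.2 0.02 0 0 1.2 1;0.007 0.24 0.035 0 0 1.4 1;0.007 0.25 0.043 0 0 1.4 1;0.007 0.25 0.043 0 0 1.4 1;0.007 0.25 0.043 0 0 1.4 1"
}}

```text
clock: 15.15
tool_pos: [0.4664, -0.2945, 0.1304]
orientation: [-179.9, -0.2, -1.4]
force: [0.2, 0.5, 0.8]
opening: 0.088
```

```bash
python3 d.py .466,-.295,.05,-1.5; python3 -c "
from h import *
snap('scene','s7')"
```

```text
t 15.15 pos [ 0.4664 -0.2945  0.1304] ori [-179.94   -0.24   -1.4 ] F [0.2 0.5 0.8] open 0.088
.466,-.295,.05,-1.5 shift [-0.0007  0.0005  0.0803] rot [-0.06 -0.24  0.1 ]
```

View pics/s7.png

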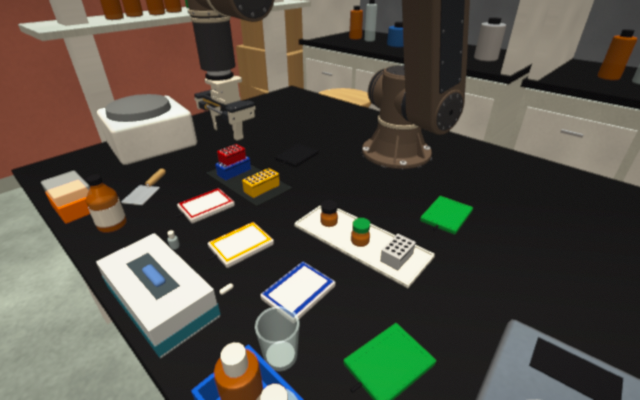

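The gripper sits over the red block at (231,153), and the silver block is free in the tray at (398,250). I'll descend, with a little extra hold before closing.

Emit:
{"fn": "jog_arm", "kwargs": {
  "targets": "0 0 0.012 0 0 0 1;0 0 0.027 0 0 0 1;0 0 0.042 0 0 0 1;0 0 0.057 0 0 0 1;0 0 0.07 0 0 0 1;0 0 0.077 0 0 0 1;0 0 0.079 0 0 0 1;0 0 0.079 0 0 0 -1"
}}

```text
clock: 16.2
tool_pos: [0.4671, -0.2945, 0.0517]
orientation: [-180.0, -0.3, -1.4]
force: [-0.2, -0.4, 0.2]
opening: 0.0818
```

Emit:
{"fn": "jog_arm", "kwargs": {
  "targets": "0 0 0 0 0 0 -1;0 0 0 0 0 0 -1;0 0 0 0 0 0 -1;0 0 0 0 0 0 -1;0 0 0 0 0 0 -1;0 0 0 0 0 0 -1;0 0 0 0 0 0 -1;0 0 0 0 0 0 -1"
}}

```text
clock: 17.2
tool_pos: [0.4672, -0.2945, 0.0518]
orientation: [-180.0, -0.3, -1.4]
force: [-0.3, 1.8, 3.2]
opening: 0.046
```

Emit:
{"fn": "jog_arm", "kwargs": {
  "targets": "0 0 -0.003 0 0 0 -1;0 0 -0.01 0 0 0 -1;0 0 -0.022 0 0 0 -1;0 0 -0.036 0 0 0 -1;0 0 -0.052 0 0 0 -1;0 0 -0.066 0 0 0 -1;0 0 -0.076 0 0 0 -1;0 0 -0.08 0 0 0 -1"
}}

```text
clock: 18.2
tool_pos: [0.4671, -0.2946, 0.1326]
orientation: [-180.0, -0.3, -1.4]
force: [-0.4, -0.2, -2.3]
opening: 0.046
```

```bash
python3 d.py .6325,-.193,.08,-6.3; python3 -c "
from h import *
snap('scene','s8')"
```

```text
t 18.2 pos [ 0.4671 -0.2946  0.1326] ori [-179.97   -0.34   -1.37] F [-0.4 -0.2 -2.3] open 0.046
.6325,-.193,.08,-6.3 shift [ 0.1626 -0.1055  0.0537] rot [-0.05 -0.34  4.93]
```

View pics/s8.png

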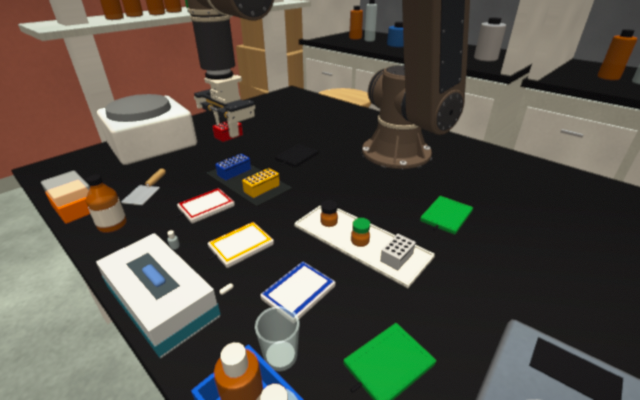

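The red block is held at (228,131), and the blue one stays behind at (233,166). Next I'll carry red to its plate.

Emit:
{"fn": "jog_arm", "kwargs": {
  "targets": "0.015 -0.01 0 0 -0.3 0.5 -1;0.045 -0.029 0 0 -0.3 1.4 -1;0.078 -0.05 0 0 -0.3 2.4 -1;0.11 -0.071 0 0 -0.3 3.3 -1;0.14 -0.09 0.01 0 -0.3 4.2 -1;0.157 -0.102 0.025 0 -0.3 4.8 -1;0.162 -0.105 0.042 0 -0.3 4.9 -1;0.1625 -0.1055 0.054 0 -0.3 4.9 -1"
}}

```text
clock: 19.25
tool_pos: [0.6313, -0.1928, 0.0776]
orientation: [-180.0, 0.1, -6.3]
force: [-0.5, -0.2, -2.4]
opening: 0.0456
```

```bash
python3 d.py .6325,-.193,.0228,-6.3
```

```text
t 19.25 pos [ 0.6313 -0.1928  0.0776] ori [-1.7996e+02  1.2000e-01 -6.2700e+00] F [-0.5 -0.2 -2.4] open 0.0456
.6325,-.193,.0228,-6.3 shift [0.0013 0.0001 0.0548] rot [-0.04  0.12  0.03]
```

Emit:
{"fn": "jog_arm", "kwargs": {
  "targets": "0.001 0 0.01 0 0 0 -1;0.001 0 0.022 0 0 0 -1;0.001 0 0.033 0 0 0 -1;0.001 0 0.041 0 0 0 -1;0.001 0 0.046 0 0 0 -1;0.001 0 0.049 0 0 0 -1;0.001 0 0.051 0 0 0 -1;0.001 0 0.052 0 0 0 -1"
}}

```text
clock: 20.25
tool_pos: [0.6324, -0.1929, 0.0257]
orientation: [-180.0, 0.1, -6.3]
force: [-0.6, -0.6, -2.2]
opening: 0.0457
```

```bash
python3 d.py .6325,-.193,.0228,-6.3;python3 -c "
from h import *
snap('scene','s9')"
```

```text
t 20.25 pos [ 0.6324 -0.1929  0.0257] ori [-1.7996e+02  1.0000e-01 -6.2600e+00] F [-0.6 -0.6 -2.2] open 0.0457
.6325,-.193,.0228,-6.3 shift [0.0002 0.0001 0.0029] rot [-0.04  0.1   0.04]
```

View pics/s9.png

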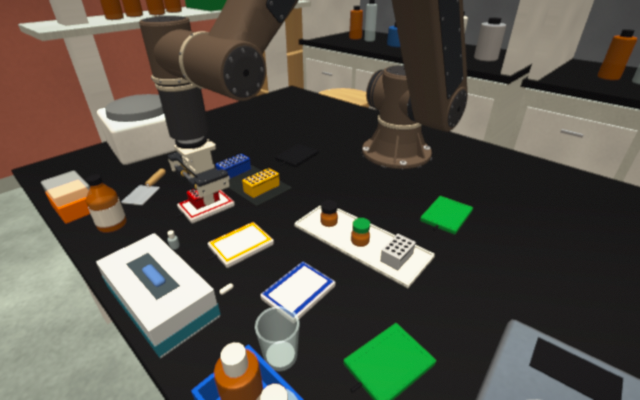

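The red block hangs just above the red plate at (206,203).

Emit:
{"fn": "jog_arm", "kwargs": {
  "targets": "0 0 0.0005 0 0 0 -1;0 0 0.001 0 0 0 -1;0 0 0.0015 0 0 0 -1;0 0 0.002 0 0 0 -1;0 0 0.0025 0 0 0 -1;0 0 0.003 0 0 0 -1;0 0 0.0033 0 0 0 -1;0 0 0.0033 0 0 0 -1"
}}

```text
clock: 21.3
tool_pos: [0.6323, -0.1929, 0.023]
orientation: [-180.0, 0.1, -6.3]
force: [-2.7, 0.6, 5.0]
opening: 0.0459
```

Contact at +5 N, so I'll release.

Emit:
{"fn": "jog_arm", "kwargs": {
  "targets": "0 0 0 0 0 0 0.3;0 0 0 0 0 0 0.5;0 0 0 0 0 0 0.5;0 0 0 0 0 0 0.5;0 0 -0.003 0 0 0 0.5;0 0 -0.012 0 0 0 0.5;0 0 -0.03 0 0 0 0.5;0 0 -0.06 0 0 0 0.5"
}}

```text
clock: 22.3
tool_pos: [0.6319, -0.1929, 0.0839]
orientation: [-180.0, 0.2, -6.3]
force: [0.1, -0.2, 0.3]
opening: 0.0655
```

Emit:
{"fn": "jog_arm", "kwargs": {
  "targets": "0 0 -0.03 0 0 0 0.5;-0.02 0.01 -0.06 0 0 0 0.5;-0.06 0.01 -0.07 0 0 0 1;-0.10 0.01 -0.07 0 0 0 1;-0.13 0 -0.07 0 0 0 1;-0.15 -0.02 -0.07 0 0 0 1;-0.15 -0.02 -0.07 0 0 0 1;-0.15 -0.02 -0.07 0 0 0 1"
}}

```text
clock: 23.3
tool_pos: [0.486, -0.1568, 0.1556]
orientation: [-180.0, 0.0, -6.2]
force: [0.1, 0.2, -0.7]
opening: 0.0872
```

```bash
python3 d.py .469,-.154,.09,-1;python3 - <<'E'
from m import *
p=snap('scene','s10');snap('top','t10')
for n in ('red_center','yellow_center','blue_center'):
    for r in models.spot_point(n,p)[:2]: print(n,r['conf'],r['uv'],plane(p,r['uv'],.032 if n[0]=='r' else .023).round(4))
W=pts(p)
def top(z0,z1,c,r):
    m=(W[...,2]>z0)&(W[...,2]<z1)&(np.hypot(W[...,0]-c[0],W[...,1]-c[1])<r); return rect(p,m,(z1+z0)/2),m.sum(),np.nanmean(W[m],0).round(4)
print('redtop',top(.042,.058,(.632,-.193),.055))
print('yeltop',top(.036,.05,(.469,-.153),.065))
print('blutop',top(.036,.05,(.466,-.294),.065))
E
```

```text
t 23.3 pos [ 0.486  -0.1568  0.1556] ori [-1.7996e+02  3.0000e-02 -6.2100e+00] F [ 0.1  0.2 -0.7] open 0.0872
.469,-.154,.09,-1 shift [-0.0172 -0.0009  0.0656] rot [-0.04  0.03 -5.21]
red_center 0.69 [208.5, 196.7] [[ 0.6225 -0.1842  0.032 ]]
yellow_center 0.68 [260.1, 181.3] [[ 0.4685 -0.1578  0.023 ]]
yellow_center 0.39 [206.5, 209.8] [[ 0.6533 -0.1473  0.023 ]]
blue_center 0.88 [232.6, 165.3] [[ 0.4663 -0.2981  0.023 ]]
redtop (array([ 634.3, -187.7,   73.7,   59.8,   -5.9]), np.int64(329), array([ 0.6347, -0.1879,  0.0499]))
yeltop (array([ 473.8, -147. ,  101.5,   57.7,   -0.8]), np.int64(358), array([ 0.4752, -0.1468,  0.043 ]))
blutop (array([ 472.6, -284.1,  103.2,   61.3,   -0.5]), np.int64(294), array([ 0.4737, -0.2851,  0.0432]))
```

View pics/s10.png

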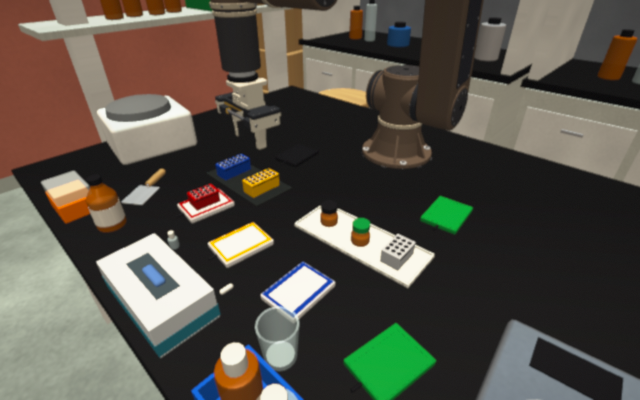

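View pics/t10.png

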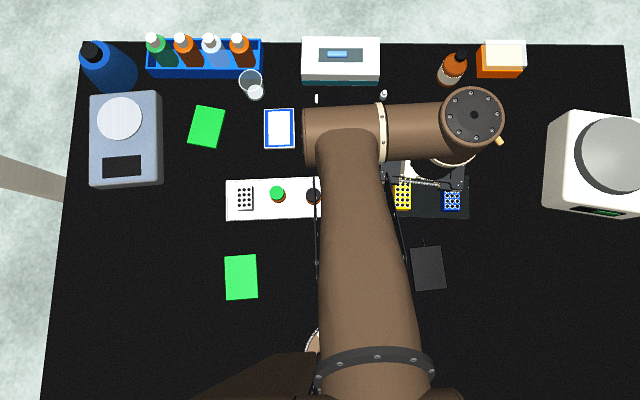

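Red is flat and centred on its plate at (204,196). Next is yellow.

Emit:
{"fn": "jog_arm", "kwargs": {
  "targets": "-0.008 0 0.01 0 0 -2 1;-0.015 -0.001 0.025 0 0 -4 1;-0.017 -0.001 0.042 0 0 -5.2 1;-0.017 -0.001 0.056 0 0 -5.2 1;-0.017 -0.001 0.063 0 0 -5.2 1;-0.017 -0.001 0.065 0 0 -5.2 1;-0.017 -0.001 0.065 0 0 -5.2 1;-0.017 -0.001 0.065 0 0 -5.2 1"
}}

```text
clock: 24.55
tool_pos: [0.4688, -0.1542, 0.0896]
orientation: [-180.0, 0.1, -1.1]
force: [-1.0, -0.1, -0.1]
opening: 0.0875
```

```bash
python3 d.py .469,-.153,.016,-1
```

```text
t 24.55 pos [ 0.4688 -0.1542  0.0896] ori [-1.7996e+02  1.3000e-01 -1.0800e+00] F [-1.  -0.1 -0.1] open 0.0875
.469,-.153,.016,-1 shift [ 0.0003 -0.0011  0.0736] rot [-0.04  0.13 -0.08]
```

Emit:
{"fn": "jog_arm", "kwargs": {
  "targets": "0 -0.001 0.012 0 0 0 1;0 -0.001 0.027 0 0 0 1;0 -0.001 0.042 0 0 0 1;0 -0.001 0.055 0 0 0 1;0 -0.001 0.065 0 0 0 1;0 -0.001 0.071 0 0 0 1;0 -0.001 0.073 0 0 0 1;0 -0.001 0.073 0 0 0 -1"
}}

```text
clock: 25.55
tool_pos: [0.4688, -0.1531, 0.0168]
orientation: [-180.0, 0.1, -1.1]
force: [-0.5, 0.3, 1.1]
opening: 0.0823
```

Emit:
{"fn": "jog_arm", "kwargs": {
  "targets": "0 0 0 0 0 0 -1;0 0 0 0 0 0 -1;0 0 0 0 0 0 -1;0 0 0 0 0 0 -1;0 0 0 0 0 0 -1;0 0 0 0 0 0 -1;0 0 0 0 0 0 -1;0 0 0 0 0 0 -1"
}}

```text
clock: 26.55
tool_pos: [0.469, -0.153, 0.0169]
orientation: [-180.0, 0.1, -1.1]
force: [-0.9, 3.3, 5.2]
opening: 0.046
```

Emit:
{"fn": "jog_arm", "kwargs": {
  "targets": "0 0 -0.003 0 0 0 -1;0 0 -0.01 0 0 0 -1;0 0 -0.022 0 0 0 -1;0 0 -0.036 0 0 0 -1;0 0 -0.052 0 0 0 -1;0 0 -0.07 0 0 0 -1;0 0 -0.085 0 0 0 -1;0 0 -0.09 0 0 0 -1"
}}

```text
clock: 27.55
tool_pos: [0.4698, -0.1531, 0.1083]
orientation: [-179.9, -0.0, -1.1]
force: [-0.1, 0.3, -3.0]
opening: 0.0459
```

```bash
python3 d.py .6622,.0082,.08,-6.5;python3 -c "
from h import *
snap('scene','s11')"
```

```text
t 27.55 pos [ 0.4698 -0.1531  0.1083] ori [-1.7995e+02 -3.0000e-02 -1.0600e+00] F [-0.1  0.3 -3. ] open 0.0459
.6622,.0082,.08,-6.5 shift [ 0.1894 -0.1648  0.0286] rot [-0.06 -0.03  5.44]
```

View pics/s11.png

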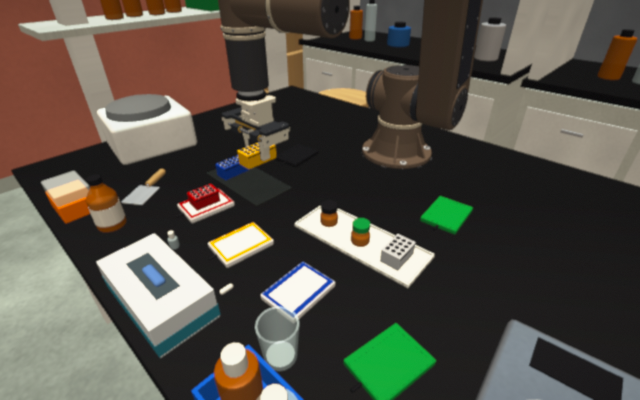

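Yellow is held at (258,153). The blue block at (230,166) is partly hidden behind it. Next I'll carry yellow to its plate at (241,243).

Emit:
{"fn": "jog_arm", "kwargs": {
  "targets": "0.015 -0.013 0 0 0 0.5 -1;0.047 -0.041 0 0 0 1.4 -1;0.082 -0.071 0 0 0 2.4 -1;0.117 -0.101 0 0 0 3.4 -1;0.152 -0.132 0 0 0 4.4 -1;0.178 -0.155 0.005 0 0 5.1 -1;0.188 -0.164 0.015 0 0 5.4 -1;0.1894 -0.165 0.028 0 0 5.4 -1"
}}

```text
clock: 28.6
tool_pos: [0.6622, 0.0092, 0.0787]
orientation: [-180.0, 0.1, -6.4]
force: [-0.3, -0.4, -2.7]
opening: 0.0458
```

```bash
python3 d.py .6622,.0082,.0279,-6.5
```

```text
t 28.6 pos [0.6622 0.0092 0.0787] ori [-1.7997e+02  7.0000e-02 -6.4200e+00] F [-0.3 -0.4 -2.7] open 0.0458
.6622,.0082,.0279,-6.5 shift [0.0002 0.001  0.0508] rot [-0.03  0.07  0.08]
```

Emit:
{"fn": "jog_arm", "kwargs": {
  "targets": "0 0.001 0.01 0 0 0 -1;0 0.001 0.02 0 0 0 -1;0 0.001 0.03 0 0 0 -1;0 0.001 0.037 0 0 0 -1;0 0.001 0.042 0 0 0 -1;0 0.001 0.045 0 0 0 -1;0 0.001 0.047 0 0 0 -1;0 0.001 0.048 0 0 0 -1"
}}

```text
clock: 29.6
tool_pos: [0.6622, 0.0083, 0.0308]
orientation: [-180.0, 0.0, -6.4]
force: [0.6, 0.2, -2.9]
opening: 0.0457
```

Emit:
{"fn": "jog_arm", "kwargs": {
  "targets": "0 0 0.0005 0 0 0 -1;0 0 0.001 0 0 0 -1;0 0 0.0015 0 0 0 -1;0 0 0.002 0 0 0 -1;0 0 0.0025 0 0 0 -1;0 0 0.003 0 0 0 -1;0 0 0.003 0 0 0 -1;0 0 0.003 0 0 0 -1"
}}

```text
clock: 30.6
tool_pos: [0.6622, 0.0083, 0.028]
orientation: [-180.0, 0.0, -6.4]
force: [-1.1, -0.1, 0.7]
opening: 0.046
```

Emit:
{"fn": "jog_arm", "kwargs": {
  "targets": "0 0 0.0004 0 0 0 -1;0 0 0.0004 0 0 0 -1;0 0 0.0004 0 0 0 0.3;0 0 0.0004 0 0 0 0.5;0 0 0.0004 0 0 0 0.5;0 0 0.0004 0 0 0 0.5;0 0 -0.003 0 0 0 0.5;0 0 -0.015 0 0 0 0.5"
}}

```text
clock: 31.6
tool_pos: [0.6617, 0.0081, 0.0429]
orientation: [-180.0, 0.1, -6.4]
force: [-0.4, 0.2, -0.1]
opening: 0.0661
```

```bash
python3 d.py .467,-.2935,.1,-1.2;python3 -c "
from h import *
snap('scene','s12')"
```

```text
t 31.6 pos [0.6617 0.0081 0.0429] ori [-1.80e+02  1.20e-01 -6.42e+00] F [-0.4  0.2 -0.1] open 0.0661
.467,-.2935,.1,-1.2 shift [-0.1599  0.3215 -0.0568] rot [-0.01  0.12 -5.22]
```

View pics/s12.png

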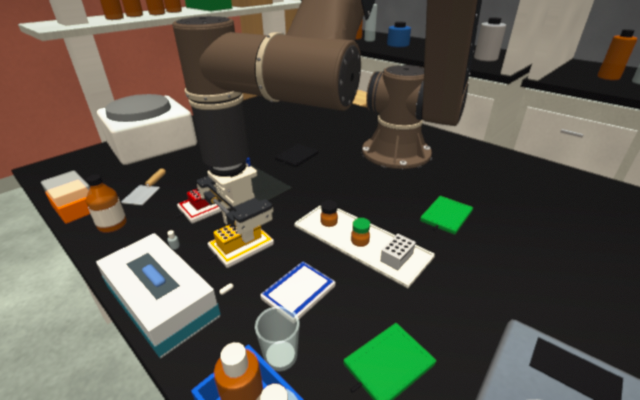

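Yellow sits flat on its plate at (240,238). Now the blue block.

Emit:
{"fn": "jog_arm", "kwargs": {
  "targets": "0 0 -0.04 0 0 0 0.5;0 0 -0.08 0 0 0 0.7;-0.02 0.05 -0.1 0 0 -0.8 1;-0.05 0.105 -0.1 0 0 -1.7 1;-0.08 0.16 -0.1 0 0 -2.6 1;-0.11 0.215 -0.1 0 0 -3.5 1;-0.14 0.27 -0.1 0 0 -4.4 1;-0.16 0.32 -0.09 0 0 -5.2 1"
}}

```text
clock: 32.65
tool_pos: [0.4677, -0.2936, 0.1367]
orientation: [180.0, -0.3, -1.1]
force: [1.2, -0.0, -0.7]
opening: 0.0876
```

```bash
python3 - <<'E'
from m import *
p=snap('top','t13');snap('scene','s13')
E
python3 d.py .467,-.2935,.09,-1.2 .467,-.2935,.0165,-1.2
```

```text
t 32.75 pos [ 0.4653 -0.295   0.1348] ori [-1.7995e+02 -3.0000e-02 -1.4300e+00] F [0.5 0.5 0. ] open 0.0876
.467,-.2935,.09,-1.2 shift [ 0.0016 -0.0015  0.0448] rot [-0.05 -0.03 -0.23]
.467,-.2935,.0165,-1.2 shift [ 0.0015 -0.0014  0.1183] rot [-0.05 -0.03 -0.23]
```

View pics/s13.png

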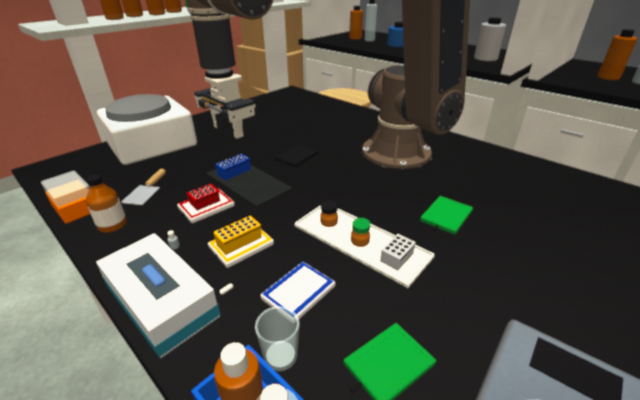

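The gripper is over the blue block at (233,165), yellow is centred at (238,240), and red is at (204,197).

Emit:
{"fn": "jog_arm", "kwargs": {
  "targets": "0.001 -0.001 0.015 0 0 0 1;0.0015 -0.001 0.035 0 0 0 1;0.0015 -0.001 0.055 0 0 0 1;0.0015 -0.001 0.075 0 0 0 1;0.0015 -0.001 0.093 0 0 0 1;0.0015 -0.001 0.108 0 0 0 1;0.0015 -0.001 0.116 0 0 0 1;0.0015 -0.001 0.118 0 0 0 1"
}}

```text
clock: 33.75
tool_pos: [0.467, -0.2937, 0.0164]
orientation: [-179.9, -0.0, -1.4]
force: [0.2, -0.4, 0.3]
opening: 0.0877
```

Emit:
{"fn": "jog_arm", "kwargs": {
  "targets": "0 0 0 0 0 0 0;0 0 0 0 0 0 -1;0 0 0 0 0 0 -1;0 0 0 0 0 0 -1;0 0 0 0 0 0 -1;0 0 0 0 0 0 -1;0 0 0 0 0 0 -1;0 0 0 0 0 0 -1"
}}

```text
clock: 34.75
tool_pos: [0.4672, -0.2936, 0.0166]
orientation: [-179.9, -0.0, -1.4]
force: [0.4, 3.8, 6.2]
opening: 0.0457
```

Emit:
{"fn": "jog_arm", "kwargs": {
  "targets": "0 0 -0.003 0 0 0 -1;0 0 -0.01 0 0 0 -1;0 0 -0.022 0 0 0 -1;0 0 -0.04 0 0 0 -1;0 0 -0.06 0 0 0 -1;0 0 -0.082 0 0 0 -1;0 0 -0.105 0 0 0 -1;0 0 -0.12 0 0 0 -1"
}}

```text
clock: 35.75
tool_pos: [0.4675, -0.2939, 0.1384]
orientation: [-180.0, -0.1, -1.4]
force: [0.0, -0.6, -2.6]
opening: 0.0458
```

```bash
python3 d.py .6681,.2089,.13,2.3;python3 -c "
from h import *
snap('scene','s14')"
```

```text
t 35.75 pos [ 0.4675 -0.2939  0.1384] ori [-1.7997e+02 -1.2000e-01 -1.3900e+00] F [ 0.  -0.6 -2.6] open 0.0458
.6681,.2089,.13,2.3 shift [ 0.1883 -0.5075  0.0091] rot [-0.03 -0.12 -3.69]
```

View pics/s14.png

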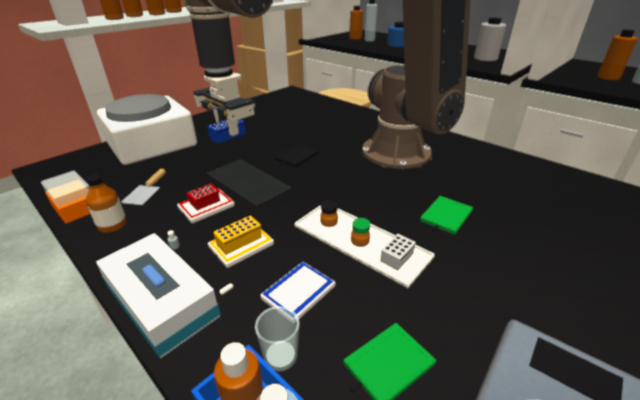

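The blue block is held at (226,131). I'll carry it high to its plate.

Emit:
{"fn": "jog_arm", "kwargs": {
  "targets": "0.01 -0.027 0 0 0 -0.2 -1;0.03 -0.08 0 0 0 -0.6 -1;0.051 -0.137 0 0 0 -1 -1;0.072 -0.194 0 0 0 -1.4 -1;0.093 -0.251 0 0 0 -1.8 -1;0.114 -0.308 0 0 0 -2.2 -1;0.135 -0.365 0 0 0 -2.7 -1;0.15 -0.405 0 0 0 -3 -1"
}}

```text
clock: 36.8
tool_pos: [0.6283, 0.1096, 0.1398]
orientation: [180.0, -0.2, 1.7]
force: [-0.5, -1.2, -2.6]
opening: 0.046
```

```bash
python3 d.py .6681,.2089,.08,2.3
```

```text
t 36.8 pos [0.6283 0.1096 0.1398] ori [179.96  -0.19   1.71] F [-0.5 -1.2 -2.6] open 0.046
.6681,.2089,.08,2.3 shift [ 0.0426 -0.0981  0.0599] rot [ 0.04 -0.19 -0.59]
```

Emit:
{"fn": "jog_arm", "kwargs": {
  "targets": "0.01 -0.025 0 0 -0.1 -0.1 -1;0.022 -0.05 0 0 -0.2 -0.3 -1;0.032 -0.075 0 0 -0.2 -0.5 -1;0.04 -0.092 0.01 0 -0.2 -0.6 -1;0.0425 -0.098 0.025 0 -0.2 -0.6 -1;0.0425 -0.098 0.045 0 -0.2 -0.6 -1;0.0425 -0.098 0.06 0 -0.2 -0.6 -1;0.0425 -0.098 0.065 0 -0.2 -0.6 -1"
}}

```text
clock: 37.8
tool_pos: [0.6672, 0.2077, 0.0731]
orientation: [179.9, 0.1, 2.3]
force: [-0.2, 0.4, -2.2]
opening: 0.0457
```

```bash
python3 d.py .6681,.2089,.0276,2.3
```

```text
t 37.8 pos [0.6672 0.2077 0.0731] ori [1.7989e+02 1.5000e-01 2.2700e+00] F [-0.2  0.4 -2.2] open 0.0457
.6681,.2089,.0276,2.3 shift [ 0.0011 -0.0013  0.0455] rot [ 0.11  0.15 -0.03]
```

Emit:
{"fn": "jog_arm", "kwargs": {
  "targets": "0.001 -0.001 0.01 0 0 0 -1;0.001 -0.001 0.02 0 0 0 -1;0.001 -0.001 0.028 0 0 0 -1;0.001 -0.001 0.034 0 0 0 -1;0.001 -0.001 0.038 0 0 0 -1;0.001 -0.001 0.04 0 0 0 -1;0.001 -0.001 0.042 0 0 0 -1;0.001 -0.001 0.043 0 0 0 -1"
}}

```text
clock: 38.8
tool_pos: [0.6681, 0.2087, 0.0302]
orientation: [179.9, 0.1, 2.3]
force: [-0.4, -0.0, -2.2]
opening: 0.0458
```

Emit:
{"fn": "jog_arm", "kwargs": {
  "targets": "0 0 0.0005 0 0 0 -1;0 0 0.001 0 0 0 -1;0 0 0.0015 0 0 0 -1;0 0 0.002 0 0 0 -1;0 0 0.0025 0 0 0 -1;0 0 0.003 0 0 0 -1;0 0 0.003 0 0 0 -1;0 0 0.003 0 0 0 -1"
}}

```text
clock: 39.8
tool_pos: [0.668, 0.2087, 0.0277]
orientation: [179.9, 0.1, 2.3]
force: [-3.6, -0.5, 6.5]
opening: 0.0459
```

Contact, so I'll release, rise, and retreat clear of the views.

Emit:
{"fn": "jog_arm", "kwargs": {
  "targets": "0 0 0 0 0 0 0.3;0 0 0 0 0 0 0.5;0 0 0 0 0 0 0.5;0 0 0 0 0 0 0.5;0 0 -0.003 0 0 0 0.5;0 0 -0.015 0 0 0 0.5;0 0 -0.04 0 0 0 0.5;0 0 -0.08 0 0 0 0.5"
}}

```text
clock: 40.8
tool_pos: [0.6676, 0.2085, 0.1082]
orientation: [179.8, 0.2, 2.3]
force: [0.2, -0.4, 0.0]
opening: 0.0657
```

Emit:
{"fn": "jog_arm", "kwargs": {
  "targets": "0 0 -0.05 0 0 0 0.5;0 0 -0.1 0 0 0 0.5;-0.02 -0.04 -0.12 0 0 0 0.5;-0.06 -0.09 -0.12 0 0 0 0.5;-0.1 -0.14 -0.12 0 0 0 0.5;-0.14 -0.19 -0.12 0 0 0 0.5;-0.18 -0.24 -0.12 0 0 0 0.5;-0.21 -0.28 -0.12 0 0 0 0.5"
}}

```text
clock: 41.8
tool_pos: [0.4454, 0.4818, 0.2297]
orientation: [179.9, 0.2, 2.3]
force: [1.8, 0.3, -0.6]
opening: 0.0661
```

Emit:
{"fn": "jog_arm", "kwargs": {
  "targets": "-0.02 -0.02 0 0 0 0 0.5;-0.06 -0.05 0 0 0 0 0.5;-0.1 -0.08 0 0 0 0 0.5;-0.14 -0.1 0 0 0 0 0.5;-0.18 -0.12 0 0 0 0 0.5;-0.2 -0.13 0 0 0 0 0.5;-0.2 -0.13 0 0 0 0 0.5;-0.2 -0.13 0 0 0 0 0.5"
}}

```text
clock: 42.8
tool_pos: [0.241, 0.6034, 0.2305]
orientation: [179.9, 0.2, 2.3]
force: [0.5, 0.2, 0.3]
opening: 0.0659
```

```bash
python3 d.py
python3 - <<'E'
from m import *
p=snap('top','t20');snap('scene','s20'); W=pts(p);H,S,V=hsvs(p)
tg={'red':(.6318,-.1925,.05,-6.3),'yellow':(.6622,.0082,.054,-6.5),'blue':(.6681,.2089,.054,2.3),'silver':(.449,.3,.04,3.3)}
for k,(x,y,z,a) in tg.items():
    m=(abs(W[...,2]-z)<.010)&(np.hypot(W[...,0]-x,W[...,1]-y)<.07)
    print(k,(x,y,a),rect(p,m,z),np.nanmean(W[m],0).round(4))
for k,b in {'jarg':(262,296,175,215),'jark':(298,330,175,215)}.items():
    mm=box(W[...,2]>.048,*b); print(k,rect(p,mm,.057),np.nanmean(W[mm],0).round(4))
E
```

```text
t 42.8 pos [0.241  0.6034 0.2305] ori [1.7994e+02 1.6000e-01 2.3000e+00] F [0.5 0.2 0.3] open 0.0659
red (0.6318, -0.1925, -6.3) [ 629.9 -192.    73.6   47.    -6. ] [ 0.6312 -0.1926  0.0482]
yellow (0.6622, 0.0082, -6.5) [662.9   7.6  98.2  46.1  -6.3] [0.6635 0.0074 0.0525]
blue (0.6681, 0.2089, 2.3) [667.6 206.9  98.   46.6   2.1] [0.6686 0.2078 0.0525]
silver (0.449, 0.3, 3.3) [450.2 298.6  70.1  46.    2.5] [0.45   0.2987 0.0384]
jarg [463.  205.3  40.3  39.5   1.8] [0.4624 0.2047 0.0571]
jark [458.8 101.   39.9  39.4   0.8] [0.4577 0.1017 0.0573]
```

View pics/t20.png

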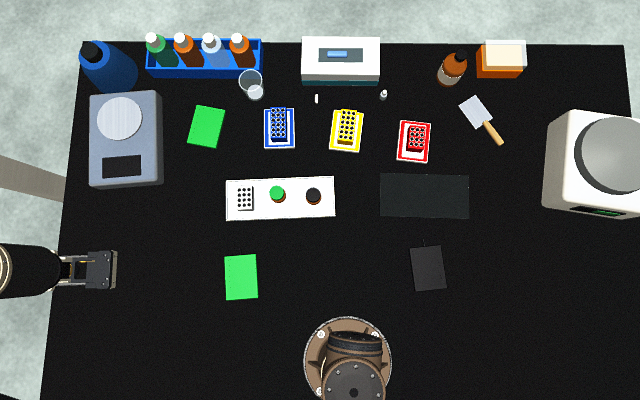

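View pics/s20.png

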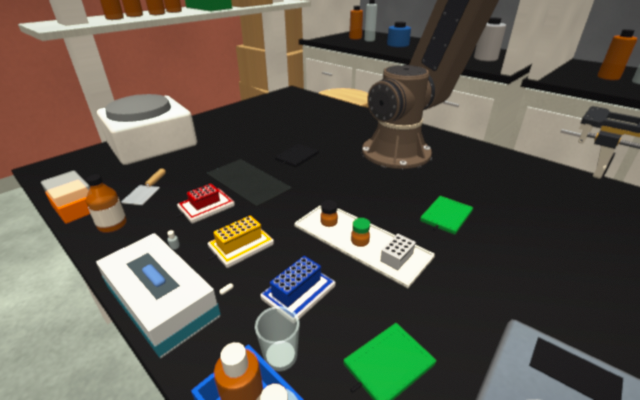

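The three coloured blocks sit centred on their plates (top view: blue (279,127), yellow (346,129), red (414,140)). Silver is in the tray at (245,198), and the jars have not moved. Handing in.

```bash
python3 -c "
from plant import job
print(job.close_job())"
```

```text
the job is handed in; nothing more can be done
None
```

I unstacked both stacks and handed the job in at about 43 s of the 102 s allowed; no verdict was reported. Red, yellow and blue are each on the plate of their own colour. Silver is in the free end of the tray, beyond the green-capped jar.

My last top-view check showed:

- **Plates:** the red, yellow and blue blocks were about 2 mm or less from their plate centres and within 0.3° of parallel. Their tops read 1.5–2 mm below the expected height. Earlier readings of known heights were low by about the same, so I take them to be flat.
- **Tray:** silver was within about 2 mm of its target spot and flat. It had about 45 mm of clearance to the nearest jar.
- **Jars:** both measured the same positions as at the start.
- **Forces:** the tool force read +1 to +7 N in the end-of-move readings at set-down, against a 60 N limit.

No final check failed. Partway through, the scene camera placed red about 5–13 mm off its plate target. I put that down to visible block sides biasing that view, and the clear top view afterwards agreed to about 2 mm.

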